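# Close the board tester and key in its start sequence

### The job

Close the board test fixture: take its loose top plate by the handle and lower it level over the two guide pins until it rests fully home, without dropping or forcing it. Then start the test on the console beside it: push the long bar key, then the square key, then the round key, one at a time, each well down past half its travel and fully let go before the next; press gently (never as hard as 20 N), feeling for each key, as they stand at different heights. Do not push the cross-shaped key, push no key before the plate is home, and leave the screwdriver, reel and tweezers between them where they are.

Things in the scene. Friction and masses are not known exactly. Their poses are not given: they have to be found in the camera images.
- fixture: fixed grey fixture bed, 130 (x) x 220 (y) x 24 mm, green board in its middle; origin: centre of its underside on the table, z up. Two steel guide pins, 12 mm diameter, at y = +75 and -75 mm (x = 0), rise to 83 mm above the table, the last 9 mm tapering to 5 mm. The plate rests on shoulders and columns with tops 40 mm above the table
- plate: loose aluminium top plate, 100 (x) x 180 (y) x 10 mm, 0.3 to 0.5 kg, lying flat on the table; origin: centre of its underside, z up. Two 15 mm through holes at y = +75 and -75 mm (x = 0) fit the guide pins, either way round. Its centre of mass is at x = y = 0
- plate_handle (a point): centre of the plate's black handle bar, 52 mm above the plate's underside, axes as the plate's. The bar is 16 mm wide (x), 84 mm long (y), 14 mm high, on two 10 mm posts at y = +34 and -34 mm, 35 mm of free space under it. With the plate home this point is 92 mm above the fixture's origin
- console: fixed grey console with a flat top, 200 (x) x 176 (y) x 45 mm; origin at the centre of its underside, z up; a dark display along its far (+x) edge. Its four keys stand in a square of 72 mm pitch, in any arrangement
- bar_unit: fixed 5 mm thick black mounting of the long bar key (white, 24 mm along x, 56 mm along y); origin: centre of its underside, level with the console's top face. The key stands on this point's z axis; its flat top at rest is 20 to 32 mm above this point, different for each key and each time. It goes down 10 mm against a spring (1.5 N at first touch, 6.5 N at the stop) and springs back
- square_unit: fixed 5 mm thick black mounting of the square key (white, 34 x 34 mm); origin: centre of its underside, level with the console's top face. The key stands on this point's z axis; its flat top at rest is 20 to 32 mm above this point, different for each key and each time. It goes down 10 mm against a spring (1.5 N at first touch, 6.5 N at the stop) and springs back
- round_unit: fixed 5 mm thick black mounting of the round key (white, 36 mm diameter); origin: centre of its underside, level with the console's top face. The key stands on this point's z axis; its flat top at rest is 20 to 32 mm above this point, different for each key and each time. It goes down 10 mm against a spring (1.5 N at first touch, 6.5 N at the stop) and springs back
- cross_unit: fixed 5 mm thick black mounting of the cross-shaped key (white, arms 12 mm wide, 38 mm from end to end); origin: centre of its underside, level with the console's top face. The key stands on this point's z axis; its flat top at rest is 20 to 32 mm above this point, different for each key and each time. It goes down 10 mm against a spring (1.5 N at first touch, 6.5 N at the stop) and springs back; this key is not to be pushed
- key_bar (a joint): how far the bar key is pushed down from its rest height, m: 0 at rest, 0.010 at its bottom stop; it registers beyond half way (0.005)
- key_square (a joint): how far the square key is pushed down from its rest height, m: 0 at rest, 0.010 at its bottom stop; it registers beyond half way (0.005)
- key_round (a joint): how far the round key is pushed down from its rest height, m: 0 at rest, 0.010 at its bottom stop; it registers beyond half way (0.005)
- key_cross (a joint): how far the cross-shaped key is pushed down from its rest height, m: 0 at rest, 0.010 at its bottom stop; it registers beyond half way (0.005)
- screwdriver: loose bystander: screwdriver with a yellow and black handle, 167 mm long, lying; origin at the centre of its underside
- reel: loose bystander: solder reel standing on its flange, 57 mm diameter, 32 mm high; origin at the centre of its underside
- tweezers: loose bystander: dark tweezers, 122 mm long, 13 mm wide, lying; origin at the centre of the underside

How it is judged:
By the outcome, as a careful person would: the job done as asked, in the order asked, and still so for the second after the job is handed in, with the robot touching nothing.
It also fails if it takes over 64 s, if anything falls off the work surface, if the arm or the gripper's body presses on something with over 40 N, if the wrist force passes 120 N, or if a joint passes its speed limit or range.

### The arm

A 6-joint arm with a two-finger parallel gripper is mounted at the origin on a cart in front of the work surface, level with it; the furniture and walls round the work are solid. World frame = base frame: x ahead of the robot, y to its left, z up, the work surface at z = 0. Lengths are in m, angles in rad, forces in N, time in s.
With the tool pointing down it reaches from about 0.35 to 0.775 m from the base axis. Payload 7.3 kg.
Tool frame: the origin (TCP) lies at the very end of the fingers, on their centre line; the grasp point (between the pads) lies manip.tcp_to_grasp behind it (manip.tcp_to_grasp is the distance from the TCP to the grasp point, in m); z points along the fingers, y is the line along which they close (so a half turn about z gives the same grasp; the last joint's range is limited). The gripper opens to 92 mm and grips with 3 to 60 N. Pads are 19 mm wide; open, the fingers measure 130 mm over their backs; the gripper's body (75 mm by 190 mm) begins 47 mm behind the grasp point.
Start: joints at [-1.415, 0.342, 1.524, -0, 1.275, -0.146], TCP at [0.156, -0.501, 0.227] pointing down, gripper open.
Joint ranges: [-2.53, 2.53], [-0.77, 2.02], [0.04, 2.7], [-1, 4.14], [0.28, 2.66], [-3.11, 3.11]. Speed limits (rad/s): [2.57, 2.57, 3.14, 3.14, 3.14, 3.14].

### API

Orientations are given as a unit quaternion [x, y, z, w].
In Python, from rig import manip gives the robot as it stands.
- The arm moves only by the tool play_rows, never from a script. Its argument "increments" is one flat list of numbers, 4 for each row, row after row: the shift along the tool's x, y, z in mm, then the turn about the tool's z in degrees. In form: [tx, ty, tz, turn, tx, ty, tz, turn, ...]. A call has 1 to 8 rows; each row is the pose to reach, as a shift and turn from the pose commanded when the call began, along the tool's axes at that moment; what a row does not reach only later rows make up. A row lasts 1/12 s, in which the tool goes at most 41.7 mm and 7.16 degrees, less where a joint would pass 70% of its speed; a pose out of reach is approached as far as the arm can. A call with a gripper value outside its range is refused whole. "jaw" is the closure, from -1 (fully open) to 1 (shut), so that 0 is half open, set as the call begins (left out, the last holds). The fingers move at their own pace and stop on an object; "grip_force" is the grip in N (left out, the last holds). Time passes only in rows, so rows that repeat a pose let the fingers close. It gives the time, the measured TCP pose, the force, the opening and the grip force at its end, in the units of the state.
- manip.observe(): the state, without advancing time (a new reading comes with each control period).
- manip.capture(name): name is "side" or "top"; returns a dict with "pixels" (384x512x3 uint8, red, green, blue), "fx", "fy", "cx", "cy" (pixels), "k1" (the pictures are not rectified: a ray, as slopes to the right and down, at radius r is drawn at 1 + k1 r^2 times it, then the intrinsics apply), "rvec" (rotation vector, rad) and "tvec" (3), from world to camera coordinates, as OpenCV has them. Camera axes: x right, y down, z forward; pixel columns grow to the right and rows downward; lengths in m; the calibration is good to about 2 mm. A picture is of the moment at which its call begins. There is no depth.
- manip.sign_off(): hands the job in; it is judged then, once.
The state is a dict: "t": time; "joint_pos": joint angles; "dq": joint speeds; "tau": joint torques, N m; "tcp_pos": TCP position; "orientation": TCP orientation; "wrist_force": force on the tool from outside, world axes, zero at the start; "wrist_torque": the same for the moment, N m; "gripper_width": finger opening in m; "gripper_force": force on a finger pad.
Only numpy, scipy, OpenCV 4.12 (cv2) and the standard library are available. Lean on these libraries where they do the work, as an engineer would, in place of code of your own. Each camera call takes 0.05 s, during which the arm holds its last target. There are 200 camera calls.

## Working session

There is one attempt and no reset: what is moved stays moved. The work goes in short steps, Python scripts to look and compute and a tool call to move; the robot and the scene stay as the last step left them, time stands still between calls to the robot, and variables do not carry over. Pictures are saved under pics/ and viewed, at most 12 in all, crops included, and the job is handed in when it is done.

Besides the shell and the picture viewer there is one more tool, called after "Call:" by a JSON object that holds its "name" and its "arguments", one argument or row to a line. play_rows: Moves the arm, as the interface text tells. Its arguments: {"type":"object","properties":{"increments":{"type":"array","items":{"type":"number"}},"jaw":{"type":"number"},"grip_force":{"type":"number"}},"required":["increments"]}

```bash
ls; mkdir -p pics
cat > h.py <<'E'
import numpy as np, cv2
from rig import manip
def cap(name, png=None):
    c=manip.capture(name)
    if png: cv2.imwrite('pics/'+png, c['pixels'][:,:,::-1])
    return c
def RT(c): return cv2.Rodrigues(np.array(c['rvec'],float))[0], np.array(c['tvec'],float)
def ray(c,u,v):
    R,t=RT(c); x=(u-c['cx'])/c['fx']; y=(v-c['cy'])/c['fy']
    p=np.array([x,y]); q=p.copy()
    for _ in range(20): q=p/(1+c['k1']*(q@q))
    d=R.T@np.array([q[0],q[1],1]); return -R.T@t, d/np.linalg.norm(d)
def onz(c,u,v,z):
    o,d=ray(c,u,v); return o+d*(z-o[2])/d[2]
def proj(c,P):
    R,t=RT(c); q=R@np.array(P,float)+t; s=q[:2]/q[2]; s=s*(1+c['k1']*(s@s))
    return s[0]*c['fx']+c['cx'], s[1]*c['fy']+c['cy']
E
python3 - <<'E'
from h import *
for n in('top','side'):
    c=cap(n,n+'0.png'); R,t=RT(c); print(n,c['fx'],c['k1'],-R.T@t)
s=manip.observe(); print(s, manip.tcp_to_grasp)
E
```

```text
pics
top 473.97587886593936 0.011129431800322066 [ 0.42497269 -0.00917764  1.55833642]
side 454.18429994079764 -0.03748988815167765 [0.40736575 1.09182169 0.77918287]
{'t': 0.1, 'joint_pos': array([-1.41504801e+00,  3.42650475e-01,  1.52490562e+00,  4.97514091e-06,
        1.27537524e+00, -1.45991732e-01]), 'dq': array([-0.00188746, -0.00093907, -0.0045943 , -0.00212093,  0.00149323,
       -0.0003785 ]), 'tau': array([ 1.90107348e-03, -4.32006419e+01, -2.44694960e+01,  7.19109247e-02,
        5.26167301e-02, -5.11969688e-05]), 'tcp_pos': array([ 0.15599289, -0.50092508,  0.22612133]), 'orientation': array([ 9.88640577e-01,  1.50297577e-01, -8.85911685e-07, -6.69340364e-04]), 'wrist_force': array([-0.4077892 ,  0.269432  , -0.13095699]), 'wrist_torque': array([ 0.00375798, -0.02682604, -0.03565668]), 'gripper_force': 0.0, 'gripper_width': 0.09202527241497951} 0.0188
```

View pics/top0.png

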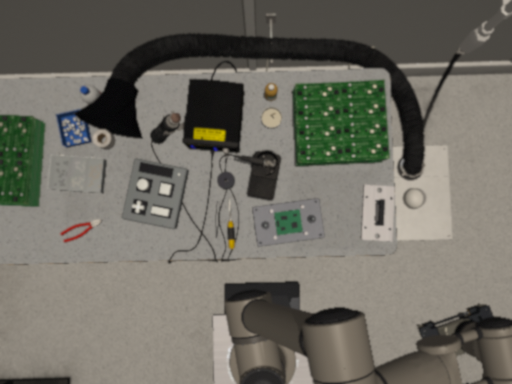

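View pics/side0.png

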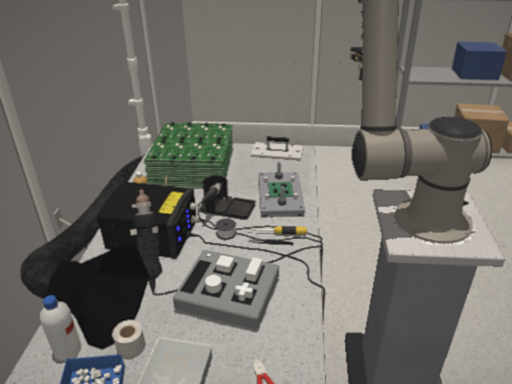

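The top view shows the plate at (379,212), the fixture at (289,222) and the console at (155,193). On the console, round is at (143,185), square (166,188), cross (138,207) and bar (160,211). Next I measure these from crops.

Run:
```python
from h import *
a=cv2.imread('pics/top0.png'); s=cv2.imread('pics/side0.png')
A=cv2.resize(a[175:250,245:405],None,fx=5,fy=5,interpolation=cv2.INTER_CUBIC)[:,:800]
B=cv2.resize(a[155:230,115:195],None,fx=5,fy=5,interpolation=cv2.INTER_CUBIC)
C=cv2.resize(a[155:230,195:275],None,fx=5,fy=5,interpolation=cv2.INTER_CUBIC)
m=np.vstack([A[:300],np.zeros((0,800,3),np.uint8)])
cv2.imwrite('pics/crop1.png',np.vstack([cv2.resize(A,(640,300)),cv2.resize(np.hstack([B,C]),(640,300))]))
D=cv2.resize(s[130:220,240:320],(800,600)) 
cv2.imwrite('pics/crop2.png',np.hstack([cv2.resize(s[130:220,245:310],(433,600),interpolation=cv2.INTER_CUBIC),cv2.resize(s[245:330,170:285],(360,266),interpolation=cv2.INTER_CUBIC).repeat(1,0) if 0 else np.vstack([cv2.resize(s[245:330,170:285],(360,266)),np.zeros((334,360,3),np.uint8)])]))
c=cap('top')
for n,u,v,z in [('platehandle',379,212,.055),('fix',289,222,.024),('round',143,185,.07),('sq',166,188,.07),('cross',138,207,.07),('bar',160,211,.07),('scr',231,230,0.01),('reel',226,180,.03)]: print(n,onz(c,u,v,z))
```

```text
platehandle [ 0.4696321  -0.38068617  0.055     ]
fix [ 0.44590225 -0.09698576  0.024     ]
round [0.57402291 0.36259145 0.07      ]
sq [0.56257933 0.29011608 0.07      ]
cross [0.50493808 0.37900919 0.07      ]
bar [0.49050446 0.30993448 0.07      ]
scr [0.42503042 0.09194899 0.01      ]
reel [0.58709044 0.10324771 0.03      ]
```

View pics/crop1.png

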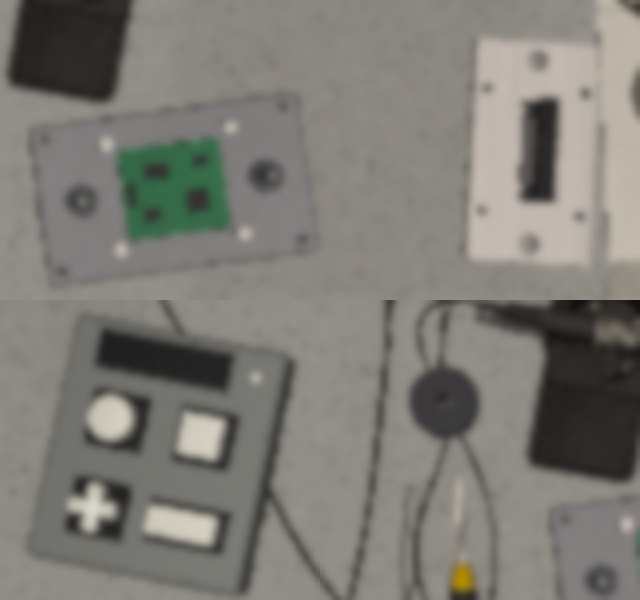

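View pics/crop2.png

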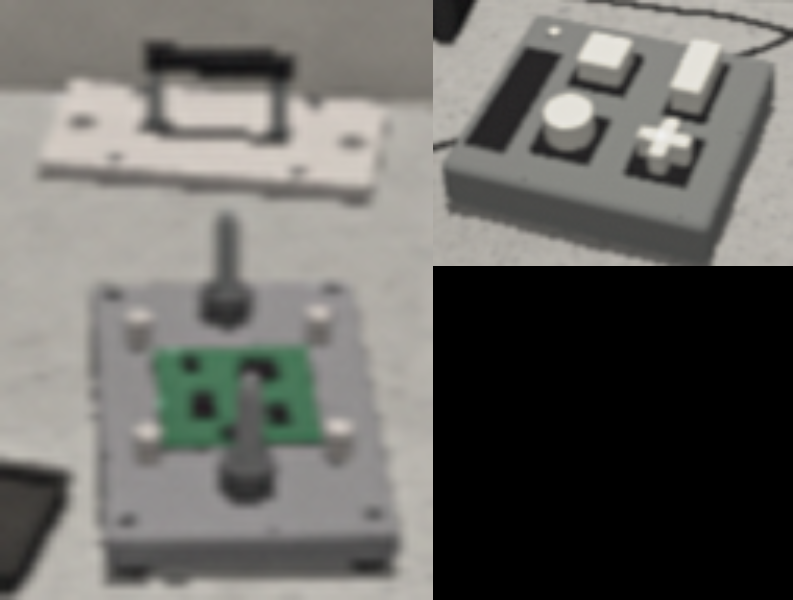

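The crops show the plate holes at about (379.5,190) and (377.5,236), and the pins at about (265,225) and (311,219). Four white columns surround the board. In the side view the pin tips are at about (279,162) and (282.5,186). Now sub-pixel centroids.

```bash
cat >> h.py <<'E'
def cent(w,u,v,r,bg=None):
    """weighted centroid of positive weights w in box radius r, iterated"""
    for _ in range(6):
        u0,v0=int(round(u)),int(round(v)); ys,xs=np.mgrid[v0-r:v0+r+1,u0-r:u0+r+1]
        p=w[v0-r:v0+r+1,u0-r:u0+r+1].astype(float); p=np.clip(p-(np.median(np.r_[p[0],p[-1],p[:,0],p[:,-1]])+0.15*np.ptp(p)),0,None)
        u,v=(p*xs).sum()/p.sum(),(p*ys).sum()/p.sum()
    return u,v
E
python3 - <<'E'
from h import *
np.set_printoptions(precision=4,suppress=True)
c=cap('top'); sd=cap('side'); 
g=c['pixels'].astype(float).mean(2); gs=sd['pixels'].astype(float).mean(2)
def yaw(d): return np.degrees(np.arctan2(d[1],d[0]))
# columns
cols=[onz(c,*cent(g,245+x/4,175+y/4,2),.040) for x,y in[(107,145),(231,128),(245,233),(122,250)]]
print('cols',np.array(cols)[:,:2],'ctr',np.mean(cols,0)); 
print('yaws',[yaw(cols[i]-cols[j]) for i,j in((0,1),(3,2),(0,3),(1,2))])
cols=[onz(sd,*cent(gs,245+x/6.66,130+y/6.66,2),.038) for x,y in[(138,328),(318,322),(338,440),(148,440)]]
print('side cols',np.array(cols)[:,:2],'ctr',np.mean(cols,0))
P=c['pixels'].astype(int); m=((P[...,1]-P[...,0]>25)).astype(np.uint8); m[:, :250]=0;m[:,330:]=0;m[:190]=0
M=cv2.moments(m,True); print('green',onz(c,M['m10']/M['m00'],M['m01']/M['m00'],.028),M['m00'], cv2.minAreaRect(cv2.findNonZero(m)))
for n,x,y in(('pinL',81,200),('pinR',265,175)):
    q=cent(255-g,245+x/4,175+y/4,5); print(n,q,onz(c,*q,.035))
for n,u,v in(('tipR',279.1,162.2),('tipL',282.5,186.2)): print(n,onz(sd,u,v,.083))
hs=[]
for x,y in((538,60),(530,243)):
    q=cent(255-g,245+x/4,175+y/4,4); hs.append(onz(c,*q,.005)); print('hole',q,hs[-1])
print('plate ctr',np.mean(hs,0),yaw(hs[0]-hs[1]),np.linalg.norm(hs[0]-hs[1]))
m=(g<70).astype(np.uint8); b=np.zeros_like(m); b[196:228,370:388]=m[196:228,370:388]
r=cv2.minAreaRect(cv2.findNonZero(b)); M=cv2.moments(b,True); print('handle',r,onz(c,M['m10']/M['m00'],M['m01']/M['m00'],.057))
for x,y in((80,121),(352,141)):
    q=cent(255-gs,245+x/6.66,130+y/6.66,2); print('side hole',q,onz(sd,*q,.008))
# keys
bright=(P.min(2)>170).astype(np.uint8); n,l,st,ce=cv2.connectedComponentsWithStats(bright)
for i in range(1,n):
    if 115<ce[i][0]<195 and 155<ce[i][1]<230 and st[i][4]>20: print('key',ce[i],st[i][4],onz(c,*ce[i],.071)[:2])
E
```

```text
cols [[ 0.4836 -0.0404]
 [ 0.4946 -0.1402]
 [ 0.4093 -0.1489]
 [ 0.3988 -0.0495]] ctr [ 0.4466 -0.0947  0.04  ]
yaws [np.float64(96.30522305229718), np.float64(96.03048275284931), np.float64(6.084909840298146), np.float64(5.842103707430434)]
side cols [[ 0.4939 -0.1487]
 [ 0.4085 -0.1574]
 [ 0.3971 -0.0573]
 [ 0.4836 -0.0473]] ctr [ 0.4458 -0.1027  0.038 ]
green [ 0.4469 -0.0944  0.028 ] 492.0 ((288.0065612792969, 221.7991485595703), (22.33566665649414, 25.309349060058594), 82.40535736083984)
pinL (np.float64(264.75331206402427), np.float64(224.70145460444496)) [ 0.4391 -0.0184  0.035 ]
pinR (np.float64(310.56629782445617), np.float64(218.39253563390847)) [ 0.4555 -0.1658  0.035 ]
tipR [ 0.4517 -0.1652  0.083 ]
tipL [ 0.4356 -0.023   0.083 ]
hole (np.float64(379.2819399359375), np.float64(189.5275705655997)) [ 0.5448 -0.3972  0.005 ]
hole (np.float64(376.96092267062807), np.float64(236.25422959478422)) [ 0.3923 -0.383   0.005 ]
plate ctr [ 0.4685 -0.3901  0.005 ] -5.309356994688079 0.15310123870480583
handle ((379.66632080078125, 212.00791931152344), (6.278599739074707, 24.210660934448242), 2.726310968399048) [ 0.4695 -0.3833  0.057 ]
side hole (np.float64(256.8531100944223), np.float64(147.82823907329893)) [ 0.5435 -0.4046  0.008 ]
side hole (np.float64(297.3741007194245), np.float64(150.86862683766032)) [ 0.3938 -0.3903  0.008 ]
key [142.1562 183.9375] 64 [0.5774 0.365 ]
key [164.6338 188.6056] 71 [0.5607 0.2942]
key [137.5882 206.3235] 34 [0.507 0.38 ]
key [159.6627 210.8675] 83 [0.4909 0.3108]
```

Run:
```python
from h import *
np.set_printoptions(precision=3,suppress=True)
c=cap('top'); sd=cap('side')
for u,v in((410,165),(425,120),(415,198),(385,65)):
    for z in(-.3,0,.1,.2,.3,.4,.6,.8): 
        p=onz(c,u,v,z); print((u,v),p,np.round(proj(sd,p)))
```

```text
(410, 165) [ 0.662 -0.598 -0.3  ] [235. 189.]
(410, 165) [ 0.624 -0.503  0.   ] [239. 138.]
(410, 165) [ 0.611 -0.471  0.1  ] [240. 117.]
(410, 165) [ 0.598 -0.439  0.2  ] [242.  95.]
(410, 165) [ 0.585 -0.408  0.3  ] [244.  70.]
(410, 165) [ 0.573 -0.376  0.4  ] [246.  42.]
(410, 165) [ 0.547 -0.313  0.6  ] [251. -23.]
(410, 165) [ 0.522 -0.249  0.8  ] [ 257. -105.]
(425, 120) [ 0.839 -0.665 -0.3  ] [198. 180.]
(425, 120) [ 0.772 -0.559  0.   ] [204. 130.]
(425, 120) [ 0.75  -0.524  0.1  ] [206. 111.]
(425, 120) [ 0.728 -0.489  0.2  ] [208.  89.]
(425, 120) [ 0.705 -0.453  0.3  ] [211.  65.]
(425, 120) [ 0.683 -0.418  0.4  ] [214.  39.]
(425, 120) [ 0.639 -0.348  0.6  ] [221. -24.]
(425, 120) [ 0.594 -0.277  0.8  ] [ 230. -104.]
(415, 198) [ 0.531 -0.611 -0.3  ] [264. 189.]
(415, 198) [ 0.514 -0.514  0.   ] [267. 137.]
(415, 198) [ 0.508 -0.482  0.1  ] [268. 117.]
(415, 198) [ 0.503 -0.449  0.2  ] [269.  94.]
(415, 198) [ 0.497 -0.417  0.3  ] [270.  69.]
(415, 198) [ 0.491 -0.384  0.4  ] [271.  42.]
(415, 198) [ 0.48 -0.32  0.6 ] [274. -23.]
(415, 198) [ 0.468 -0.255  0.8  ] [ 278. -105.]
(385, 65) [ 1.066 -0.517 -0.3  ] [141. 195.]
(385, 65) [ 0.962 -0.435  0.   ] [149. 143.]
(385, 65) [ 0.928 -0.408  0.1  ] [152. 122.]
(385, 65) [ 0.893 -0.381  0.2  ] [156.  99.]
(385, 65) [ 0.859 -0.353  0.3  ] [160.  74.]
(385, 65) [ 0.824 -0.326  0.4  ] [165.  46.]
(385, 65) [ 0.755 -0.271  0.6  ] [176. -20.]
(385, 65) [ 0.686 -0.216  0.8  ] [ 190. -104.]
```

```bash
cat >> h.py <<'E'
from scipy.spatial.transform import Rotation as Ro
def go(x,y,z,yaw=None):
    """print shift in tool axes (mm) and turn (deg) to TCP target, tool-x yaw in deg"""
    s=manip.observe(); R=Ro.from_quat(s['orientation']).as_matrix(); d=R.T@(np.array([x,y,z])-s['tcp_pos'])*1000
    yw=np.degrees(np.arctan2(R[1,0],R[0,0]))
    print('pos',s['tcp_pos'].round(4),'yaw',yw.round(2),'tilt',R[:,2].round(4)); print('shift',d.round(1),'turn',None if yaw is None else round(-((yaw-yw+180)%360-180),2),'F',s['wrist_force'].round(2))
E
python3 -c "
from h import *
go(.4685,-.390,.12,-5.3)"
```

```text
pos [ 0.1561 -0.5012  0.2266] yaw 17.29 tilt [-0.e+00  3.e-04 -1.e+00]
shift [331.4 -13.3 106.6] turn 22.59 F [ 0.44 -0.   -0.68]
```

Call:
{"name": "play_rows", "arguments": {
  "increments": [40,-2,0,4,80,-4,0,8,120,-5,0,12,160,-7,0,16,200,-8,20,20,240,-10,40,22.6,280,-12,60,22.6,315,-13,80,22.6],
  "jaw": -1
}}

```text
t: 1.02
tcp_pos: [0.4483, -0.3966, 0.1501]
orientation: [0.999, -0.046, 0.0, 0.0]
wrist_force: [0.2, -0.6, 0.6]
gripper_width: 0.0916
gripper_force: 0.0
```

```bash
python3 -c "
from h import *
go(.4685,-.390,.034,-5.3); cap('side','side1.png'); cap('top','top1.png')
a=cv2.imread('pics/side1.png')[60:210,200:400]; b=cv2.imread('pics/top1.png')[150:270,320:420]
cv2.imwrite('pics/c3.png',np.vstack([cv2.resize(a,(600,450)) ])) ; cv2.imwrite('pics/c3.png',np.hstack([cv2.resize(a,(480,360)),cv2.resize(b,(300,360))]))"
```

```text
pos [ 0.4483 -0.3966  0.1501] yaw -5.31 tilt [ 7.e-04 -8.e-04 -1.e+00]
shift [ 19.4  -8.5 116.1] turn -0.01 F [ 0.17 -0.6   0.57]
```

View pics/c3.png

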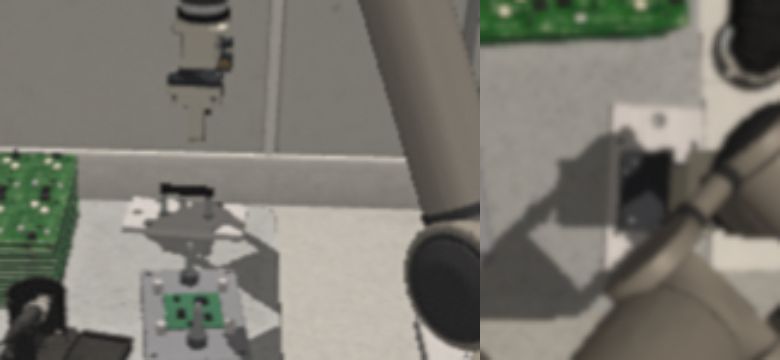

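Call:
{"name": "play_rows", "arguments": {
  "increments": [8,-3.5,20,0,15,-6.5,45,0,15,-6.5,70,0,15,-6.5,90,0,15,-6.5,103,0,15,-6.5,112.5,0,15,-6.5,112.5,0]
}}

```text
t: 1.7
tcp_pos: [0.4609, -0.392, 0.0363]
orientation: [0.999, -0.047, -0.001, -0.001]
wrist_force: [-0.3, 0.7, 0.0]
gripper_width: 0.0918
gripper_force: 0.0
```

```bash
python3 -c "
from h import *
go(.4685,-.390,.034,-5.3); cap('side','side2.png'); cap('top','top2.png')
a=cv2.imread('pics/side2.png')[90:180,220:340]; 
cv2.imwrite('pics/c4.png',cv2.resize(a,(800,600)))"
```

```text
pos [ 0.4609 -0.392   0.0363] yaw -5.33 tilt [-0.0023  0.0023 -1.    ]
shift [ 7.4 -2.7  2.3] turn -0.03 F [-0.27  0.75  0.03]
```

View pics/c4.png

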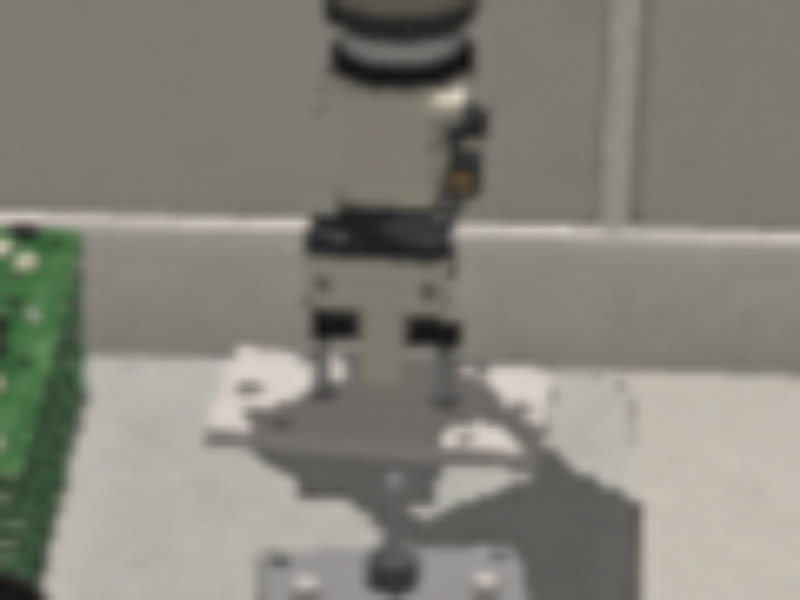

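Call:
{"name": "play_rows", "arguments": {
  "increments": [2,-1,1,0,2,-1,1,0]
}}

```text
t: 1.97
tcp_pos: [0.4648, -0.3922, 0.0383]
orientation: [0.999, -0.046, 0.001, 0.001]
wrist_force: [-0.4, 0.3, 0.2]
gripper_width: 0.0917
gripper_force: 0.0
```

Call:
{"name": "play_rows", "arguments": {
  "increments": [0,0,0,0,0,0,0,0,0,0,0,0,0,0,0,0,0,0,0,0,0,0,0,0,0,0,0,0],
  "jaw": 1,
  "grip_force": 40
}}

```text
t: 2.55
tcp_pos: [0.4641, -0.3916, 0.0371]
orientation: [0.999, -0.046, -0.0, 0.0]
wrist_force: [0.6, -0.1, -0.4]
gripper_width: 0.0497
gripper_force: 0.0
```

```bash
python3 -c "
from h import *
sd=cap('side'); print(proj(sd,(.4685,-.39,.052)))
go(.4685,-.390,.034,-5.3)"
```

```text
(np.float64(277.07126801835113), np.float64(139.42682855670574))
pos [ 0.4641 -0.3916  0.0371] yaw -5.31 tilt [-0. -0. -1.]
shift [ 4.3 -2.   3.1] turn -0.01 F [-0.14 -0.36 -0.71]
```

Call:
{"name": "play_rows", "arguments": {
  "increments": [0,0,2,0,0,0,2,0,0,0,2,0,0,0,2,0,0,0,2,0,0,0,2,0,0,0,2,0,0,0,2,0]
}}

```text
t: 3.27
tcp_pos: [0.464, -0.3913, 0.035]
orientation: [0.999, -0.046, -0.0, -0.0]
wrist_force: [-0.1, 1.6, -0.5]
gripper_width: 0.0154
gripper_force: 40.0
```

Call:
{"name": "play_rows", "arguments": {
  "increments": [0,0,-1,0,0,0,-3,0,0,0,-8,0,0,0,-15,0,0,0,-25,0,0,0,-35,0,0,0,-45,0,0,0,-45,0]
}}

```text
t: 3.93
tcp_pos: [0.4652, -0.3929, 0.0833]
orientation: [0.999, -0.046, 0.002, 0.002]
wrist_force: [0.5, -1.4, -3.2]
gripper_width: 0.0153
gripper_force: 40.0
```

```bash
python3 -c "
from h import *
go(.4685,-.390,.08,-5.3);print(manip.observe()['wrist_torque'])"
```

```text
pos [ 0.4652 -0.3929  0.0833] yaw -5.31 tilt [ 0.0036 -0.0039 -1.    ]
shift [ 3.  -3.2  3.3] turn -0.01 F [ 0.51 -1.39 -3.19]
[ 0.01090171 -0.00074499 -0.01684201]
```

```bash
python3 -c "
from h import *
go(.4471,-.0992,.150,96.1)"
```

```text
pos [ 0.4652 -0.3929  0.0833] yaw -5.31 tilt [ 0.0036 -0.0039 -1.    ]
shift [ -45.  -290.5  -67.9] turn -101.41 F [ 0.51 -1.39 -3.19]
```

Call:
{"name": "play_rows", "arguments": {
  "increments": [0,0,-15,0,0,0,-35,-3,-2,-10,-55,-9,-6,-30,-67,-16,-10,-55,-67,-23,-14,-85,-67,-30,-18,-115,-67,-37,-22,-145,-67,-44]
}}

```text
t: 4.6
tcp_pos: [0.4552, -0.2439, 0.1473]
orientation: [0.943, 0.334, 0.0, 0.0]
wrist_force: [1.2, 0.0, -2.8]
gripper_width: 0.0159
gripper_force: 40.0
```

```bash
python3 -c "
from h import *
go(.4471,-.0992,.150,96.1)"
```

```text
pos [ 0.4552 -0.2439  0.1473] yaw 39.01 tilt [ 4.e-04 -3.e-04 -1.e+00]
shift [  84.8 -117.6   -2.7] turn -57.09 F [ 1.16  0.04 -2.84]
```

Call:
{"name": "play_rows", "arguments": {
  "increments": [16,-22,-2,-7,32,-44,-2,-14,48,-66,-2,-21,62,-86,-2,-28,73,-102,-2,-35,81,-113,-2,-42,84,-117,-2,-49,84,-117,-2,-55]
}}

```text
t: 5.27
tcp_pos: [0.4478, -0.0999, 0.1494]
orientation: [0.681, 0.732, 0.0, 0.0]
wrist_force: [0.2, 0.2, -3.4]
gripper_width: 0.0156
gripper_force: 40.0
```

Call:
{"name": "play_rows", "arguments": {
  "increments": [0,0,0,-2,0,0,0,-2,0,0,0,-2]
}}

```text
t: 5.52
tcp_pos: [0.448, -0.1014, 0.1493]
orientation: [0.672, 0.741, 0.0, 0.0]
wrist_force: [0.3, 0.1, -4.0]
gripper_width: 0.0156
gripper_force: 40.0
```

```bash
python3 -c "
from h import *
go(.4471,-.0992,.150,96.1)
cap('side','side3.png'); cap('top','top3.png')
a=cv2.imread('pics/side3.png')[90:220,230:330]; b=cv2.imread('pics/top3.png')[180:270,240:340]
cv2.imwrite('pics/c5.png',np.hstack([cv2.resize(a,(400,520),interpolation=cv2.INTER_CUBIC),cv2.resize(b,(400,520),interpolation=cv2.INTER_CUBIC)]))"
```

```text
pos [ 0.448  -0.1014  0.1493] yaw 95.61 tilt [ 5.e-04 -3.e-04 -1.e+00]
shift [ 2.2 -0.7 -0.7] turn -0.49 F [ 0.3   0.14 -4.02]
```

View pics/c5.png

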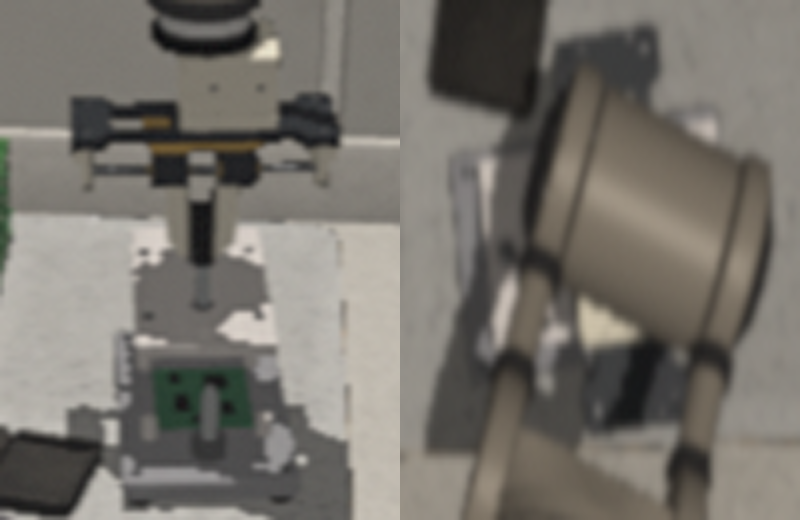

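The side crop shows the held plate level above the fixture, with its near edge at about crop row 345 and the near pin at (210,385). I'll resolve the grasp offset along the bar from the saved pre-grasp image.

Run:
```python
from h import *
np.set_printoptions(precision=1,suppress=True,linewidth=200)
sd=cap('side')
a=cv2.imread('pics/side2.png').astype(float).mean(2); b=cv2.imread('pics/side0.png').astype(float).mean(2)
for r in(138,139,140): print(r,a[r,262:294]); 
print('side0');
for r in(137,138,139,140): print(r,b[r,262:294])
for r in(143,145,147): print(r,a[r,268:288])
for x in(.461,.4685):
  print(x,'bar ends',[np.round(proj(sd,(x+s*.0418,-.391-s*.0039,.052)),2) for s in(1,-1)])
for s in(1,-1): print('finger edge',np.round(proj(sd,(.4609+s*.0095+.004,-.392+.046,.045)),2))
c=sd['pixels'].astype(float).mean(2)
# now: plate edges
for r in(160,165,170,174): print(r,c[r,255:305])
print('cols down 285..',); 
for u in(268,287,290,295): print(u,c[160:190,u])
pc=np.array([.4466,-.0947]); th=np.radians(96.1); ax=np.array([np.cos(th),np.sin(th)]); ay=np.array([ax[1],-ax[0]])
for e in(0,.0045):
  k=np.array([.448,-.1014])+e*ax
  print(e,[np.round(proj(sd,(*(k+.09*ax+s*.05*ay),z)),1) for s in(-1,1) for z in(.114,.124)])
```

```text
138 [125.3 125.7 125.3 123.   95.3  47.3  20.3  24.3  23.7  22.3  30.7  63.7  99.7 118.  120.  118.3 118.  116.3  93.7  59.3  38.7  35.3  35.3  44.3  62.3  71.   80.  107.7 125.  127.7 126.  124.7]
139 [123.7 122.7 123.  120.3  92.7  43.7  19.7  22.   22.3  21.7  29.3  62.3  99.  117.  119.7 119.  120.  115.3  94.   56.   27.   22.3  23.3  24.   28.   28.3  51.7  99.3 124.3 128.3 126.  125.3]
140 [123.  122.3 122.3 118.   97.3  62.   44.7  52.3  61.   62.   64.   78.3 102.3 117.3 118.3 118.  119.  115.   90.3  48.   24.7  22.   24.   22.3  23.7  18.   48.3  98.  124.7 127.  124.7 124.3]
side0
137 [122.3 122.3 123.3 120.   93.3  50.7  36.7  36.3  44.7  60.   73.7  75.   74.7  75.3  75.7  76.3  76.7  76.3  76.7  75.3  73.7  74.   73.   77.  100.3 116.3 118.3 121.3 125.3 124.7 122.3 123. ]
138 [122.3 122.  121.7 119.   91.7  47.   24.3  27.3  29.3  33.7  35.3  37.   38.   38.7  36.7  39.3  40.7  40.3  40.   39.7  37.   39.   37.3  42.7  61.7  72.7  80.  104.3 121.  124.  121.7 121.3]
139 [120.3 119.7 119.7 116.   89.7  42.7  20.3  24.   22.3  24.   24.3  25.7  25.   23.3  27.   27.   29
[... 2329 characters left out ...]
 124.7 165.  193.7 204.3 205.3 195.3 167.3 121.3 105.7 111.  108.7  90.7  78.3  71.   58.3  51.   50.3  45.7  48.7  51.   53.   50.3]
290 [103.7 104.  105.3 103.7 104.  103.7 100.  129.  192.7 207.3 205.3 203.7 205.3 207.  197.3 136.  107.  110.  107.3  90.3  82.3  73.7  59.7  54.7  53.7  53.3  53.   54.   51.3  51.7]
295 [108.3 107.  107.3 103.7 100.3 117.  159.  164.  137.  137.3 187.  201.3 201.  201.3 204.3 194.7 138.  106.  114.3 137.7 142.7 146.  149.  149.3 140.3  98.7  75.3  76.   77.3  78. ]
0 [array([299.2, 178.6]), array([299.3, 175.6]), array([263.9, 179.3]), array([263.9, 176.3])]
0.0045 [array([299.4, 179.4]), array([299.5, 176.4]), array([264. , 180.1]), array([264. , 177.1])]
```

Run:
```python
from h import *
go(.4457,-.0975,.121,96.1)
# pin columns in the initial side view
b=cv2.imread('pics/side0.png').astype(float).mean(2); sd=cap('side')
np.set_printoptions(precision=1,suppress=True,linewidth=200)
for r in(164,166,168,170): print(r,b[r,272:288])
for r in(186,188,190,192,194): print(r,b[r,275:291])
th=np.radians(96.1)
for s in(1,-1):
  for z in(.080,.060): print(s,z,proj(sd,(.4457+s*.075*np.cos(th),-.0955+s*.075*np.sin(th),z)))
```

```text
pos [ 0.448  -0.1015  0.1491] yaw 95.62 tilt [ 2.e-04 -2.e-04 -1.e+00]
shift [ 4.2 -1.9 28.1] turn -0.48 F [-0.13 -0.59 -3.21]
164 [169.  171.3 172.7 173.3 159.  124.7  93.   93.  118.3 152.3 171.  173.3 171.7 171.  169.7 167.3]
166 [172.7 171.7 173.  172.  158.7 124.7  91.   89.3 116.  151.  167.3 170.  170.3 170.3 170.  169.7]
168 [168.  168.3 168.7 170.  157.7 123.   90.7  89.3 115.7 151.  169.7 173.  172.  172.  171.7 171.3]
170 [172.7 173.  175.  173.7 158.3 122.3  91.3  88.3 116.3 153.  169.3 169.7 170.  171.3 173.3 172. ]
186 [ 92.7  95.   95.3  95.3  91.7  81.3  92.7 109.3  92.7  55.   43.   58.3  80.3  92.   94.   91. ]
188 [ 72.7  77.3  86.7  92.3  93.3  93.   98.7 105.3 101.   95.   92.   93.7  93.7  94.7  93.7  91.7]
190 [35.3 46.  73.7 91.3 94.  90.3 88.3 91.3 92.  84.7 73.3 64.  69.7 83.3 91.7 91.7]
192 [48.3 52.3 69.3 84.7 90.  90.  88.3 90.3 88.7 79.  58.3 37.  40.7 66.  85.7 91.7]
194 [93.3 92.  81.  63.  57.  72.3 87.3 90.  90.  89.  85.7 84.7 86.7 88.  91.3 91.3]
1 0.08 (np.float64(281.7156147827004), np.float64(187.44127033092497))
1 0.06 (np.float64(281.58167026957057), np.float64(193.25281337659445))
-1 0.08 (np.float64(278.5412627305112), np.float64(162.2598571093573))
-1 0.06 (np.float64(278.4437419044897), np.float64(167.7507611852514))
```

Call:
{"name": "play_rows", "arguments": {
  "increments": [2,-1.3,5,-0.3,4,-2.6,12,-0.5,4,-2.6,20,-0.5,4,-2.6,26,-0.5,4,-2.6,28,-0.5,4,-2.6,28,-0.5,4,-2.6,28,-0.5]
}}

```text
t: 6.3
tcp_pos: [0.445, -0.0977, 0.1209]
orientation: [0.668, 0.744, -0.0, -0.0]
wrist_force: [0.7, 0.7, -3.3]
gripper_width: 0.0156
gripper_force: 40.0
```

```bash
python3 -c "
from h import *
go(.445,-.0975,.121,96.1); s=manip.observe();print(s['wrist_torque'])
cap('side','side4.png')
a=cv2.imread('pics/side4.png')[110:215,240:320]
cv2.imwrite('pics/c6.png',cv2.resize(a,(457,600),interpolation=cv2.INTER_CUBIC))"
```

```text
pos [ 0.445  -0.0977  0.1209] yaw 96.19 tilt [-4.e-04  0.e+00 -1.e+00]
shift [ 0.2 -0.  -0.1] turn 0.09 F [ 0.73  0.69 -3.28]
[-0.0299441  -0.15776854 -0.02809313]
```

View pics/c6.png

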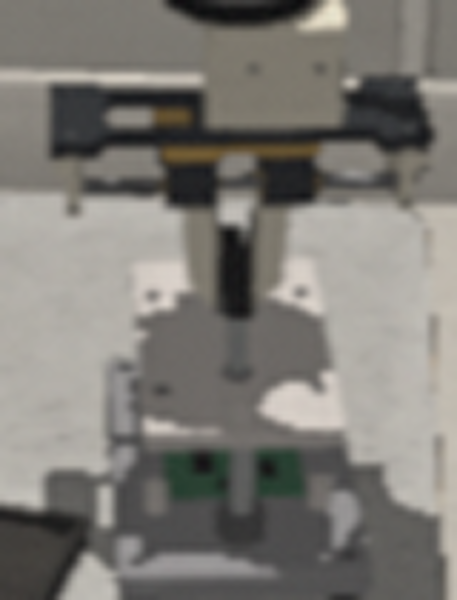

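The plate is centred over the near pin: handle post at crop column 238, pin at 240. I'll lower slowly and watch the force.

Call:
{"name": "play_rows", "arguments": {
  "increments": [0,0,1.5,0,0,0,3,0,0,0,4.5,0,0,0,6,0,0,0,6,0]
}}

```text
t: 6.77
tcp_pos: [0.4448, -0.0976, 0.1148]
orientation: [0.668, 0.744, -0.0, -0.0]
wrist_force: [-0.3, 0.7, -2.9]
gripper_width: 0.0154
gripper_force: 40.0
```

```bash
python3 -c "
from h import *
go(.445,-.0975,.121,96.1); s=manip.observe();print(s['wrist_torque'])"
```

```text
pos [ 0.4448 -0.0976  0.1148] yaw 96.19 tilt [-4.e-04  1.e-04 -1.e+00]
shift [ 0.1  0.2 -6.2] turn 0.09 F [-0.33  0.67 -2.85]
[-0.0109304  -0.15748823  0.02140881]
```

Call:
{"name": "play_rows", "arguments": {
  "increments": [0,0,0.8,0,0,0,1.6,0,0,0,2.4,0,0,0,3,0,0,0,3,0]
}}

```text
t: 7.18
tcp_pos: [0.445, -0.0976, 0.1119]
orientation: [0.668, 0.744, -0.0, -0.0]
wrist_force: [-0.3, -0.4, -3.7]
gripper_width: 0.0154
gripper_force: 40.0
```

Call:
{"name": "play_rows", "arguments": {
  "increments": [0,0,0.5,0,0,0,1,0,0,0,1.5,0,0,0,1.5,0]
}}

```text
t: 7.52
tcp_pos: [0.445, -0.0976, 0.1105]
orientation: [0.668, 0.744, -0.0, -0.0]
wrist_force: [-0.6, -0.0, -2.8]
gripper_width: 0.0155
gripper_force: 40.0
```

```bash
python3 -c "
from h import *
go(.445,-.0975,.121,96.1); s=manip.observe();print(s['wrist_torque'])"
```

```text
pos [ 0.445  -0.0976  0.1105] yaw 96.19 tilt [-1.e-04 -0.e+00 -1.e+00]
shift [  0.1   0.  -10.5] turn 0.09 F [-0.59 -0.01 -2.84]
[ 0.04327316 -0.07591843  0.05115334]
```

Call:
{"name": "play_rows", "arguments": {
  "increments": [0,0,0.5,0,0,0,1,0,0,0,1.5,0,0,0,2,0,0,0,2,0]
}}

```text
t: 7.93
tcp_pos: [0.445, -0.0976, 0.1084]
orientation: [0.668, 0.744, -0.0, -0.0]
wrist_force: [0.6, 0.3, -2.7]
gripper_width: 0.0156
gripper_force: 40.0
```

Call:
{"name": "play_rows", "arguments": {
  "increments": [0,0,0.5,0,0,0,1,0,0,0,1.5,0,0,0,2,0,0,0,2.5,0,0,0,3,0,0,0,3,0]
}}

```text
t: 8.52
tcp_pos: [0.445, -0.0976, 0.1054]
orientation: [0.668, 0.744, -0.0, -0.0]
wrist_force: [0.4, -0.5, -3.2]
gripper_width: 0.0159
gripper_force: 40.0
```

```bash
python3 -c "
from h import *
go(.445,-.0975,.121,96.1); s=manip.observe();print(s['wrist_torque'])"
```

```text
pos [ 0.445  -0.0976  0.1054] yaw 96.19 tilt [-2.e-04 -0.e+00 -1.e+00]
shift [  0.1   0.1 -15.6] turn 0.09 F [ 0.41 -0.53 -3.23]
[-0.02540224 -0.09561702  0.01935439]
```

Call:
{"name": "play_rows", "arguments": {
  "increments": [0,0,1,0,0,0,2,0,0,0,3,0,0,0,4,0,0,0,5,0,0,0,6,0,0,0,7,0,0,0,8,0]
}}

```text
t: 9.18
tcp_pos: [0.4451, -0.0977, 0.0975]
orientation: [0.668, 0.744, -0.0, 0.0]
wrist_force: [-0.6, 0.2, -3.5]
gripper_width: 0.0157
gripper_force: 40.0
```

Call:
{"name": "play_rows", "arguments": {
  "increments": [0,0,1,0,0,0,2,0,0,0,3,0,0,0,4,0,0,0,5,0,0,0,6,0,0,0,7,0,0,0,8,0]
}}

```text
t: 9.85
tcp_pos: [0.445, -0.0977, 0.0894]
orientation: [0.668, 0.744, -0.0, 0.0]
wrist_force: [-0.8, 0.1, -3.3]
gripper_width: 0.0155
gripper_force: 40.0
```

Call:
{"name": "play_rows", "arguments": {
  "increments": [0,0,1,0,0,0,2,0,0,0,3,0,0,0,4,0,0,0,5,0,0,0,6,0,0,0,7,0,0,0,8,0]
}}

```text
t: 10.52
tcp_pos: [0.445, -0.0976, 0.0815]
orientation: [0.668, 0.744, -0.0, 0.0]
wrist_force: [-0.0, 0.9, -3.1]
gripper_width: 0.0157
gripper_force: 40.0
```

```bash
python3 -c "
from h import *
go(.445,-.0975,.075,96.1); s=manip.observe();print(s['wrist_torque'])"
```

```text
pos [ 0.445  -0.0976  0.0815] yaw 96.19 tilt [-0.e+00 -1.e-04 -1.e+00]
shift [ 0.1 -0.   6.5] turn 0.09 F [-0.04  0.89 -3.09]
[ 0.02195191 -0.07531125  0.01563063]
```

Call:
{"name": "play_rows", "arguments": {
  "increments": [0,0,1,0,0,0,2,0,0,0,3,0,0,0,4,0,0,0,4.5,0,0,0,5,0,0,0,5.4,0,0,0,5.4,0]
}}

```text
t: 11.18
tcp_pos: [0.445, -0.0977, 0.0761]
orientation: [0.668, 0.744, -0.0, -0.0]
wrist_force: [0.8, 0.2, -3.7]
gripper_width: 0.0157
gripper_force: 40.0
```

Call:
{"name": "play_rows", "arguments": {
  "increments": [0,0,0.3,0,0,0,0.6,0,0,0,0.9,0,0,0,1.1,0]
}}

```text
t: 11.52
tcp_pos: [0.445, -0.0976, 0.075]
orientation: [0.668, 0.744, -0.0, 0.0]
wrist_force: [0.3, 0.7, -2.9]
gripper_width: 0.0154
gripper_force: 40.0
```

Call:
{"name": "play_rows", "arguments": {
  "increments": [0,0,0.3,0,0,0,0.6,0,0,0,0.6,0]
}}

```text
t: 11.77
tcp_pos: [0.4451, -0.0977, 0.0749]
orientation: [0.668, 0.744, 0.0, 0.0]
wrist_force: [-2.1, 0.6, 4.6]
gripper_width: 0.0156
gripper_force: 40.0
```

Call:
{"name": "play_rows", "arguments": {
  "increments": [0,0,0.3,0,0,0,0.5,0,0,0,0.5,0]
}}

```text
t: 12.02
tcp_pos: [0.4451, -0.0977, 0.0749]
orientation: [0.668, 0.744, 0.0, 0.0]
wrist_force: [-3.7, 1.5, 10.7]
gripper_width: 0.0157
gripper_force: 40.0
```

Call:
{"name": "play_rows", "arguments": {
  "increments": [0,0,-0.4,0,0,0,-0.9,0]
}}

```text
t: 12.18
tcp_pos: [0.445, -0.0977, 0.075]
orientation: [0.668, 0.744, 0.0, 0.0]
wrist_force: [-0.1, -0.1, -3.2]
gripper_width: 0.0153
gripper_force: 40.0
```

Call:
{"name": "play_rows", "arguments": {
  "increments": [0,0,0,0,0,0,0,0,0,0,0,0,0,0,0,0,0,0,0,0,0,0,0,0],
  "jaw": -0.2
}}

```text
t: 12.68
tcp_pos: [0.4451, -0.0977, 0.0748]
orientation: [0.668, 0.744, -0.0, 0.0]
wrist_force: [0.2, 0.2, -0.2]
gripper_width: 0.0509
gripper_force: 0.0
```

Call:
{"name": "play_rows", "arguments": {
  "increments": [0,0,-2,0,0,0,-8,0,0,0,-20,0,0,0,-35,0,0,0,-50,0,0,0,-65,0,0,0,-80,0,0,0,-90,0]
}}

```text
t: 13.35
tcp_pos: [0.4455, -0.0978, 0.1668]
orientation: [0.668, 0.744, 0.0, 0.001]
wrist_force: [0.7, 0.6, -0.6]
gripper_width: 0.0552
gripper_force: 0.0
```

Run:
```python
from h import *
go(.49,.31,.165,96.1)
c=cap('side','side5.png'); 
a=cv2.imread('pics/side5.png'); A=cv2.resize(a[110:220,240:320],(436,600),interpolation=cv2.INTER_CUBIC); B=cv2.resize(a[245:330,170:285],(360,266),interpolation=cv2.INTER_CUBIC)
cv2.imwrite('pics/c7.png',np.hstack([A,np.vstack([B,np.zeros((334,360,3),np.uint8)])]))
```

```text
pos [ 0.4455 -0.0978  0.1668] yaw 96.19 tilt [ 2.e-03 -9.e-04 -1.e+00]
shift [400.6  88.3   1.5] turn 0.09 F [ 0.69  0.64 -0.57]
```

View pics/c7.png

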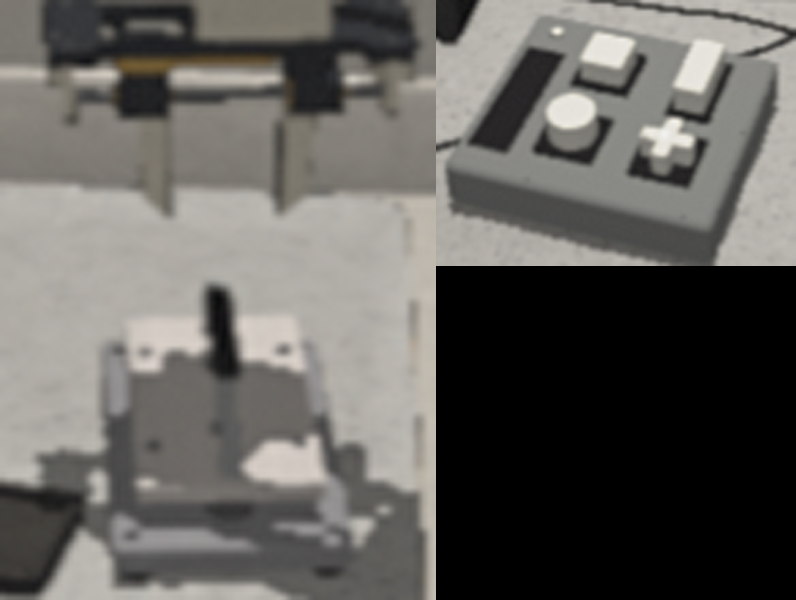

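The side view shows the plate seated on its shoulders, with the handle upright and released, and the console untouched. Moving to the keys with the gripper closed.

Call:
{"name": "play_rows", "arguments": {
  "increments": [30,7,0,0,70,15,0,0,110,24,0,0,150,33,0,0,190,42,0,0,230,51,0,0,270,60,0,0,310,68,0,0],
  "jaw": 1,
  "grip_force": 20
}}

```text
t: 14.07
tcp_pos: [0.479, 0.22, 0.1648]
orientation: [0.668, 0.744, 0.0, 0.0]
wrist_force: [1.4, -0.7, 0.4]
gripper_width: 0.0065
gripper_force: 0.0
```

```bash
python3 -c "
from h import *
go(.4909,.3105,.095,96.1)"
```

```text
pos [0.479  0.22   0.1648] yaw 96.2 tilt [ 2.e-04 -1.e-04 -1.e+00]
shift [88.7 21.6 69.8] turn 0.1 F [ 1.37 -0.66  0.41]
```

Call:
{"name": "play_rows", "arguments": {
  "increments": [30,8,10,0,60,15,25,0,80,20,45,0,89,21.6,58,0,89,21.6,66,0,89,21.6,70,0,89,21.6,70,0,89,21.6,70,0]
}}

```text
t: 14.73
tcp_pos: [0.4915, 0.3075, 0.0954]
orientation: [0.668, 0.744, 0.0, 0.0]
wrist_force: [-0.5, 0.2, -0.0]
gripper_width: 0.0006
gripper_force: 0.0
```

```bash
python3 -c "
from h import *
go(.4909,.3105,.085,96.1)
cap('side','side6.png')
a=cv2.imread('pics/side6.png')[200:340,160:340]
cv2.imwrite('pics/c8.png',cv2.resize(a,(720,560),interpolation=cv2.INTER_CUBIC))"
```

```text
pos [0.4915 0.3075 0.0954] yaw 96.1 tilt [ 4.e-04 -1.e-04 -1.e+00]
shift [ 3.1 -0.3 10.4] turn 0.0 F [-0.46  0.18 -0.  ]
```

View pics/c8.png

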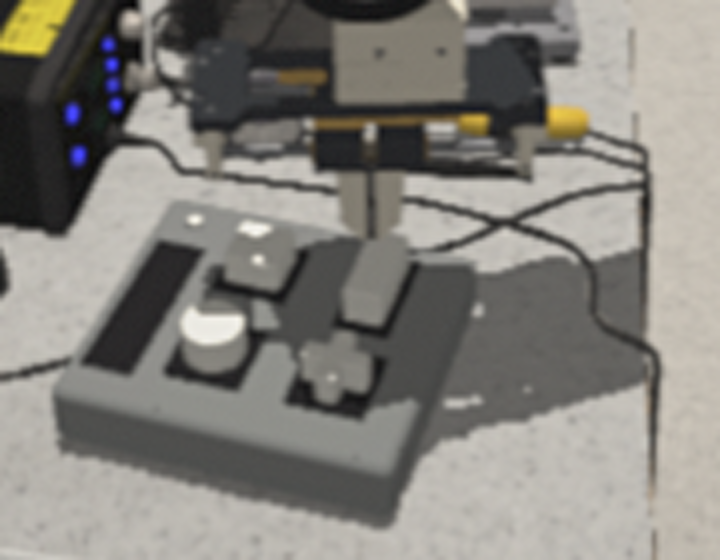

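The fingertips at crop (370,236) are just above the bar key, whose top centre is about (383,258). Checking the offset by rays.

```bash
python3 -c "
from h import *
s=cap('side'); o=manip.observe(); print(o['tcp_pos'],proj(s,o['tcp_pos']))
for z in(.066,.072,.077): print(z,onz(s,255.75,264.5,z),proj(s,(.4909,.3108,z)))
b=s['pixels']; b0=cv2.imread('pics/side5.png')[:,:,::-1].astype(int)
m=(b0.min(2)>175).astype(np.uint8); n,l,st,ce=cv2.connectedComponentsWithStats(m)
for i in range(1,n):
    if 190<ce[i][0]<285 and 245<ce[i][1]<320 and st[i][4]>15: print(ce[i],st[i],onz(s,*ce[i],.071)[:2])
"
```

```text
[0.49180664 0.30784124 0.09597602] (np.float64(252.33305207376523), np.float64(257.3464971263863))
0.066 [0.48521223 0.29795088 0.066     ] (np.float64(252.80534448536272), np.float64(268.1200858023123))
0.072 [0.48455731 0.30462971 0.072     ] (np.float64(252.76643655710131), np.float64(266.16473828479866))
0.077 [0.48401154 0.3101954  0.077     ] (np.float64(252.73382848334953), np.float64(264.5257391581024))
[190.93814433 256.36082474] [183 245  17  26 194] [0.64045899 0.28666964]
[205.38461538 246.19230769] [201 244  11   5  26] [0.61297875 0.24681912]
[262.58730159 246.12698413] [249 244  27   7  63] [0.47387655 0.23619278]
[216.41176471 248.11764706] [215 246   4   5  17] [0.58493331 0.25201587]
[282.67692308 247.93846154] [273 246  19   7  65] [0.42489582 0.2394601 ]
[253.42447917 258.99739583] [230 248  50  27 384] [0.49178803 0.28483003]
[224.33082707 260.53383459] [216 255  17  12 133] [0.55920251 0.29533759]
[212.60869565 279.99275362] [205 275  16  11 138] [0.57580442 0.36167615]
[243.59813084 288.42056075] [236 283  16  12 107] [0.5042369  0.38231499]
```

Call:
{"name": "play_rows", "arguments": {
  "increments": [2,-1,5,0,3.4,-2.3,10,0,3.4,-2.3,14,0,3.4,-2.3,16,0,3.4,-2.3,17,0]
}}

```text
t: 15.25
tcp_pos: [0.4881, 0.3117, 0.0772]
orientation: [0.668, 0.744, -0.001, -0.0]
wrist_force: [-0.4, -0.1, -0.1]
gripper_width: 0.0004
gripper_force: 0.0
```

Call:
{"name": "play_rows", "arguments": {
  "increments": [0,0,1,0,0,0,2,0,0,0,3,0,0,0,3,0]
}}

```text
t: 15.58
tcp_pos: [0.4883, 0.3118, 0.0747]
orientation: [0.668, 0.744, -0.0, -0.0]
wrist_force: [1.3, 0.9, -0.3]
gripper_width: 0.001
gripper_force: 0.0
```

Call:
{"name": "play_rows", "arguments": {
  "increments": [0,0,1,0,0,0,2,0,0,0,3,0,0,0,3,0]
}}

```text
t: 15.92
tcp_pos: [0.4886, 0.3119, 0.0719]
orientation: [0.668, 0.744, 0.0, 0.0]
wrist_force: [0.0, -0.4, 2.3]
gripper_width: 0.0005
gripper_force: 1.1
```

Call:
{"name": "play_rows", "arguments": {
  "increments": [0,0,1.5,0,0,0,3,0,0,0,4,0,0,0,4,0]
}}

```text
t: 16.25
tcp_pos: [0.4886, 0.3119, 0.0679]
orientation: [0.668, 0.744, 0.0, 0.0]
wrist_force: [-1.0, -0.9, 3.3]
gripper_width: 0.0003
gripper_force: 2.1
```

Call:
{"name": "play_rows", "arguments": {
  "increments": [0,0,1,0,0,0,2,0,0,0,2,0]
}}

```text
t: 16.5
tcp_pos: [0.4886, 0.3119, 0.0659]
orientation: [0.668, 0.744, 0.0, 0.0]
wrist_force: [-0.7, 0.2, 4.8]
gripper_width: 0.0003
gripper_force: 2.6
```

Call:
{"name": "play_rows", "arguments": {
  "increments": [0,0,0.7,0,0,0,1.5,0,0,0,1.5,0]
}}

```text
t: 16.75
tcp_pos: [0.4885, 0.3119, 0.0645]
orientation: [0.668, 0.744, 0.0, 0.0]
wrist_force: [-0.3, -1.1, 6.1]
gripper_width: 0.0001
gripper_force: 2.9
```

Call:
{"name": "play_rows", "arguments": {
  "increments": [0,0,0,0,0,0,0.5,0,0,0,0.5,0]
}}

```text
t: 17.0
tcp_pos: [0.4886, 0.3119, 0.064]
orientation: [0.668, 0.744, 0.0, 0.0]
wrist_force: [-0.6, -0.1, 6.4]
gripper_width: 0.0002
gripper_force: 3.0
```

Call:
{"name": "play_rows", "arguments": {
  "increments": [0,0,-5,0,0,0,-15,0,0,0,-28,0,-8,20,-33,0,-18,50,-33,0,-24,67,-33,0,-24.6,69,-28,0,-24.6,69,-21,0]
}}

```text
t: 17.67
tcp_pos: [0.5602, 0.2943, 0.0847]
orientation: [0.668, 0.744, 0.0, 0.0]
wrist_force: [0.2, 0.5, -0.6]
gripper_width: 0.0003
gripper_force: 0.0
```

Call:
{"name": "play_rows", "arguments": {
  "increments": [0,0,2,0,0,0,3,0,0,0,4,0,0,0,4,0]
}}

```text
t: 18.0
tcp_pos: [0.5588, 0.2952, 0.0807]
orientation: [0.668, 0.745, -0.0, -0.0]
wrist_force: [0.5, -0.3, -0.6]
gripper_width: 0.0007
gripper_force: 0.0
```

```bash
python3 -c "
from h import *
go(.560,.2948,.075,96.1)"
```

```text
pos [0.5588 0.2952 0.0807] yaw 96.24 tilt [-7.e-04 -3.e-04 -1.e+00]
shift [-0.5  1.2  5.7] turn 0.14 F [ 0.5  -0.34 -0.61]
```

Call:
{"name": "play_rows", "arguments": {
  "increments": [0,0,1.5,0,0,0,3,0,0,0,4,0,0,0,4,0]
}}

```text
t: 18.33
tcp_pos: [0.5595, 0.2948, 0.0766]
orientation: [0.668, 0.744, -0.0, -0.0]
wrist_force: [0.4, -0.9, -0.3]
gripper_width: 0.0004
gripper_force: 0.0
```

Call:
{"name": "play_rows", "arguments": {
  "increments": [0,0,1,0,0,0,2,0,0,0,3,0,0,0,3,0]
}}

```text
t: 18.67
tcp_pos: [0.5595, 0.2947, 0.0736]
orientation: [0.668, 0.744, -0.0, -0.0]
wrist_force: [0.3, -0.5, 0.2]
gripper_width: 0.0001
gripper_force: 0.0
```

Call:
{"name": "play_rows", "arguments": {
  "increments": [0,0,1,0,0,0,2,0,0,0,3,0,0,0,3,0]
}}

```text
t: 19.0
tcp_pos: [0.5595, 0.2948, 0.0705]
orientation: [0.668, 0.744, -0.0, -0.0]
wrist_force: [0.5, 0.3, 0.4]
gripper_width: 0.0004
gripper_force: 0.0
```

Call:
{"name": "play_rows", "arguments": {
  "increments": [0,0,1,0,0,0,2,0,0,0,3,0,0,0,3,0]
}}

```text
t: 19.33
tcp_pos: [0.5598, 0.2948, 0.0679]
orientation: [0.668, 0.744, 0.0, 0.0]
wrist_force: [0.0, -0.4, 2.8]
gripper_width: 0.0007
gripper_force: 1.1
```

Call:
{"name": "play_rows", "arguments": {
  "increments": [0,0,1,0,0,0,2,0,0,0,3,0,0,0,3,0]
}}

```text
t: 19.67
tcp_pos: [0.5598, 0.2948, 0.0648]
orientation: [0.668, 0.744, 0.0, 0.0]
wrist_force: [-0.1, -0.1, 3.3]
gripper_width: 0.0003
gripper_force: 1.8
```

Call:
{"name": "play_rows", "arguments": {
  "increments": [0,0,1,0,0,0,2,0,0,0,3,0,0,0,3,0]
}}

```text
t: 20.0
tcp_pos: [0.5598, 0.2948, 0.0618]
orientation: [0.668, 0.744, 0.0, 0.0]
wrist_force: [-1.6, -0.8, 5.5]
gripper_width: 0.0003
gripper_force: 2.6
```

Call:
{"name": "play_rows", "arguments": {
  "increments": [0,0,0.8,0,0,0,1.6,0,0,0,1.8,0,0,0,1.8,0]
}}

```text
t: 20.33
tcp_pos: [0.5598, 0.2948, 0.0603]
orientation: [0.668, 0.744, 0.0, 0.0]
wrist_force: [-1.1, -1.5, 6.0]
gripper_width: 0.0005
gripper_force: 3.0
```

Call:
{"name": "play_rows", "arguments": {
  "increments": [0,0,-5,0,0,0,-15,0,0,0,-28,0,20,7,-35,0,48,17,-35,0,64,23,-35,0,66.4,24,-29,0,66.4,24,-23,0]
}}

```text
t: 21.0
tcp_pos: [0.5761, 0.3641, 0.0826]
orientation: [0.667, 0.745, -0.0, 0.0]
wrist_force: [-0.5, -0.3, -0.2]
gripper_width: 0.0008
gripper_force: 0.0
```

Call:
{"name": "play_rows", "arguments": {
  "increments": [0,0,1,0,0,0,2,0,0,0,3,0,0,0,3,0]
}}

```text
t: 21.33
tcp_pos: [0.5764, 0.3625, 0.08]
orientation: [0.668, 0.744, -0.0, -0.0]
wrist_force: [-0.5, -0.0, -0.5]
gripper_width: 0.0005
gripper_force: 0.0
```

```bash
python3 -c "
from h import *
go(.5766,.3634,.075,96.1)"
```

```text
pos [0.5764 0.3625 0.08  ] yaw 96.14 tilt [-4.e-04 -4.e-04 -1.e+00]
shift [0.9 0.3 5. ] turn 0.04 F [-0.51 -0.01 -0.5 ]
```

Call:
{"name": "play_rows", "arguments": {
  "increments": [0,0,1,0,0,0,2,0,0,0,3,0,0,0,3,0]
}}

```text
t: 21.67
tcp_pos: [0.5763, 0.3633, 0.0769]
orientation: [0.668, 0.744, -0.0, -0.0]
wrist_force: [-0.4, -0.1, -0.7]
gripper_width: 0.0006
gripper_force: 0.0
```

Call:
{"name": "play_rows", "arguments": {
  "increments": [0,0,1,0,0,0,2,0,0,0,3,0,0,0,3,0]
}}

```text
t: 22.0
tcp_pos: [0.5762, 0.3634, 0.0737]
orientation: [0.668, 0.744, -0.0, -0.0]
wrist_force: [-0.5, -0.7, 0.7]
gripper_width: 0.0005
gripper_force: 0.0
```

Call:
{"name": "play_rows", "arguments": {
  "increments": [0,0,1,0,0,0,2,0,0,0,3,0,0,0,3,0]
}}

```text
t: 22.33
tcp_pos: [0.5764, 0.3634, 0.0711]
orientation: [0.668, 0.744, 0.0, 0.0]
wrist_force: [-1.1, -0.1, 3.2]
gripper_width: 0.0004
gripper_force: 1.1
```

Call:
{"name": "play_rows", "arguments": {
  "increments": [0,0,1,0,0,0,2,0,0,0,3,0,0,0,3,0]
}}

```text
t: 22.67
tcp_pos: [0.5765, 0.3635, 0.0681]
orientation: [0.668, 0.744, 0.0, 0.0]
wrist_force: [-1.5, 0.2, 3.6]
gripper_width: 0.0006
gripper_force: 1.9
```

Call:
{"name": "play_rows", "arguments": {
  "increments": [0,0,1,0,0,0,2,0,0,0,3,0,0,0,3,0]
}}

```text
t: 23.0
tcp_pos: [0.5764, 0.3635, 0.0651]
orientation: [0.668, 0.744, 0.0, 0.0]
wrist_force: [-0.8, -0.7, 6.1]
gripper_width: 0.0006
gripper_force: 2.6
```

Call:
{"name": "play_rows", "arguments": {
  "increments": [0,0,0.6,0,0,0,1.2,0,0,0,1.5,0,0,0,1.5,0]
}}

```text
t: 23.33
tcp_pos: [0.5764, 0.3635, 0.0638]
orientation: [0.668, 0.744, 0.0, 0.0]
wrist_force: [-1.5, -0.4, 6.8]
gripper_width: 0.0004
gripper_force: 2.9
```

Call:
{"name": "play_rows", "arguments": {
  "increments": [0,0,-5,0,0,0,-15,0,0,0,-30,0,0,0,-50,0,0,0,-75,0,0,0,-95,0,0,0,-105,0,0,0,-105,0]
}}

```text
t: 24.0
tcp_pos: [0.5774, 0.3639, 0.1715]
orientation: [0.668, 0.744, 0.002, 0.001]
wrist_force: [-0.2, 0.3, -0.8]
gripper_width: 0.0006
gripper_force: 0.0
```

Call:
{"name": "play_rows", "arguments": {
  "increments": [0,0,0,0,0,0,0,0,0,0,0,0,0,0,0,0]
}}

```text
t: 24.33
tcp_pos: [0.5758, 0.3631, 0.1669]
orientation: [0.668, 0.744, -0.001, -0.0]
wrist_force: [-0.2, -0.8, -0.2]
gripper_width: 0.0005
gripper_force: 0.0
```

Run:
```python
from h import *
go(.5766,.3634,.175)
cap('side','side9.png')
a=cv2.imread('pics/side9.png')[130:330,170:340]; cv2.imwrite('pics/c9.png',cv2.resize(a,(510,600),interpolation=cv2.INTER_CUBIC))
```

```text
pos [0.5758 0.3631 0.1669] yaw 96.19 tilt [-0.0024 -0.0013 -1.    ]
shift [ 0.2  0.8 -8.1] turn None F [-0.21 -0.81 -0.17]
```

View pics/c9.png

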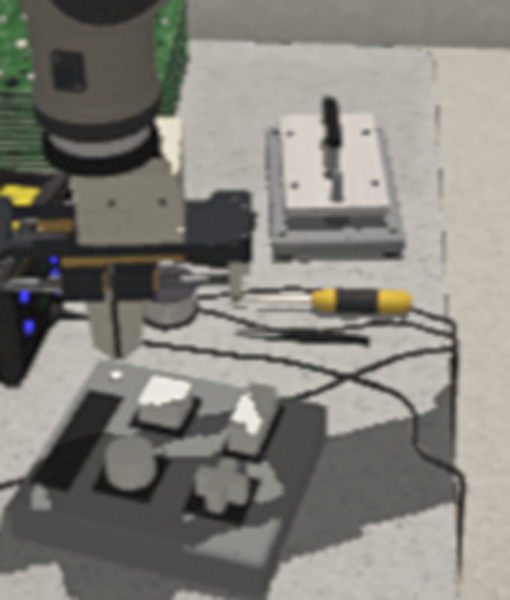

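The plate sits level and home at crop (333,165), the screwdriver, tweezers and reel haven't moved, all keys are up, and the arm is clear. Handing in.

```bash
python3 -c "
from rig import manip
print(manip.sign_off())"
```

```text
the job is handed in; nothing more can be done
None
```

The job is handed in, with no verdict shown: the plate is home on its pins, and the bar, square and round keys were pressed in that order to about 9 mm at under 7 N each. The cross key was not pushed and the bystanders are still in place. It took about 24 s.

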